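Gauge three clamp gaps with a feeler

TASK

Draw the feeler gauge out of its stand by the handle and gently try its blade from above in the gaps of the three pairs of jaws on the rail: one gap takes the blade all the way, the other two are pinched lower down and stop it part-way, and from above they look alike. Never force the blade; leave the feeler let go of, standing upright in the gap that takes it, its collar fully home on the jaws. Leave the beaker, dish and timer alone.

Things in the scene. Friction and masses are not known exactly. Their poses are not given: they have to be found in the camera images.
- feeler_grip (a point): Centre of the feeler gauge's upright black handle, 22 mm (x, along the blade's width) by 12 mm (y, along its thickness) by 56 mm tall (z); grasp it across its 12 mm. Blade tip 80 mm below this point, underside of the steel collar 44 mm below. At the start the blade hangs in the stand's slot, collar on the stand's top, with 2.5 mm of play. Feeler about 0.11 kg.
- feeler_tip (a point): Middle of the lower edge of the feeler's steel blade, same axes as the handle. The blade is 20 mm wide (x), 4 mm thick (y) and reaches 36 mm below the collar.
- feeler_blade: The feeler's steel blade with its collar (32 x 18 x 5 mm), without the handle; origin at the centre of the collar's underside, same axes. It is sprung: pushed from below it slides up to 8 mm into the handle, from 1.5 N at first to 13.5 N at the end, then stops dead. It must never press on anything with more than 25 N, so keep within the spring's travel.
- stand: Fixed grey plastic block with a slot in which the feeler hangs at the start, left of the rail: 42 x 36 mm at the top, 50 mm tall, on a 70 x 56 mm foot; origin at the centre of its underside. Between stand and rail a tall instrument comes forward to x = 0.57: carry the feeler past in front of it, nearer the robot.
- rail: Fixed aluminium rail, 50 (x) x 300 (y) x 14 mm, origin under its centre; three pairs of jaws clamped fast on it, 90 mm apart. In one pair, a different one each time, the gap stays 5.5 mm wide and takes the blade until the collar sits on the jaws; in the other two it narrows to 1.5 mm at 14 mm or 23 mm below the jaws' top, flat ledges on both sides where the blade stops dead.
- station_0 (a point): Top centre of the left pair of jaws, 60 mm above the worktop, level with the pair's flat top (40 x 44 mm). x across the rail, y along it (to the robot's left), z up. The gap lies in the x-z plane, centred in x, but in y anywhere within 6 mm of this point (not measured: see or feel). Mouth 5.5 mm wide (y) plus a 2 x 2 mm bevel on either lip, 24 mm long (x); gap 41 mm deep.
- station_1 (a point): Top centre of the middle pair of jaws, 60 mm above the worktop, level with the pair's flat top (40 x 44 mm). x across the rail, y along it (to the robot's left), z up. The gap lies in the x-z plane, centred in x, but in y anywhere within 6 mm of this point (not measured: see or feel). Mouth 5.5 mm wide (y) plus a 2 x 2 mm bevel on either lip, 24 mm long (x); gap 41 mm deep.
- station_2 (a point): Top centre of the right pair of jaws, 60 mm above the worktop, level with the pair's flat top (40 x 44 mm). x across the rail, y along it (to the robot's left), z up. The gap lies in the x-z plane, centred in x, but in y anywhere within 6 mm of this point (not measured: see or feel). Mouth 5.5 mm wide (y) plus a 2 x 2 mm bevel on either lip, 24 mm long (x); gap 41 mm deep.
- beaker: Bystander: glass beaker, 55 mm across, 70 mm tall, left of and behind the stand; origin at the centre of its underside.
- petri_dish: Bystander: shallow dish with small fittings, 57 mm across, 13 mm tall, behind the rail; origin at the centre of its underside.
- timer: Bystander: bench timer lying on its back, 62 x 62 x 18 mm, right of the rail, in front of a tall instrument whose front is at x = 0.53; origin at the centre of its underside.
Mind the look-alikes: they are no part of the job. Leave any red look-alike of the part that bears feeler_grip alone.

How it is judged:
By the outcome, as a careful person would: the job done as asked, in the order asked, and still so for the second after the job is handed in, with the robot touching nothing.
It also fails if it takes over 72 s, if anything falls off the work surface, if the arm or the gripper's body presses on something with over 40 N, if the wrist force passes 120 N, or if a joint passes its speed limit or range.

ROBOT

A 6-joint arm with a two-finger parallel gripper is mounted at the origin on a cart in front of the work surface, level with it; the furniture and walls round the work are solid. World frame = base frame: x ahead of the robot, y to its left, z up, the work surface at z = 0. Lengths are in mm, angles in rad, forces in N, time in s.
With the tool pointing down it reaches from about 400 to 925 mm from the base axis. Payload 12.5 kg.
Tool frame: the origin (TCP) lies at the very end of the fingers, on their centre line; the grasp point (between the pads) lies 19 mm behind it (env.grip_point_offset is the distance from the TCP to the grasp point, in mm); z points along the fingers, y is the direction in which the jaws open and shut (so a half turn about z gives the same grasp; the last joint's range is limited). The gripper opens to 95 mm and grips with 3 to 60 N. Pads are 20 mm wide; open, the fingers measure 119 mm over their backs; the gripper's body (75 mm by 180 mm) begins 59 mm behind the grasp point.
Start: joints at [-1.257, 0.491, 1.559, -0, 1.092, -0.106], TCP at [254.76, -570.74, 214.661] pointing down, gripper open.
Joint ranges: [-3.1, 3.1], [-0.84, 2.19], [0.05, 2.79], [-1.13, 4.28], [0.06, 2.93], [-2.69, 2.69]. Speed limits (rad/s): [2.22, 2.22, 2.79, 3.14, 3.14, 3.14].

INTERFACE

Orientations are given as [roll, pitch, yaw] about the fixed x, y, z axes, in that order (R = Rz(yaw) Ry(pitch) Rx(roll)).
In Python, from cell import env gives the robot as it stands.
- The arm moves only by the tool drive_tool, never from a script. Its argument "commands" is a list of rows, each an object of numbers: "dx", "dy", "dz": the shift along the world's x, y, z in mm; "yaw": the turn about the world's z in degrees. In form: [{"dx": .., "dy": .., "dz": .., "yaw": ..}, ...]. A call has 1 to 5 rows; each row shifts and turns the commanded pose from where the row before left it; what a row does not reach is not made up. A row lasts 1/12 s, in which the tool goes at most 41.7 mm and 7.16 degrees, less where a joint would pass 70% of its speed; a pose out of reach is approached as far as the arm can. A call with a gripper value outside its range is refused whole. "grip" is the opening, from 0 (shut) to 1 (fully open), set as the call begins (left out, the last holds). The fingers move at their own pace and stop on an object; the grip force is fixed at half the most. Time passes only in rows, so rows that do not move let the fingers close. It gives the time, the measured TCP pose, the force and the opening at its end, in the units of the state.
- env.state(): the state, without advancing time (a new reading comes with each control period).
- env.read_camera(name): name is "scene" or "top"; returns the picture (384x512x3 uint8, red, green, blue); there is no depth.
- env.calibration(name): a dict with "intrinsics" (3x3 intrinsics, pixels), "rvec" (rotation vector, rad) and "tvec" (3), from world to camera coordinates, as OpenCV has them. Camera axes: x right, y down, z forward; pixel columns grow to the right and rows downward; lengths in mm; the calibration is good to about 2 mm. A picture is of the moment at which its call begins. calibration takes no time and is no camera call.
- env.job_done(): hands the job in, once; it reports no verdict.
Trained networks look in the newest picture that a camera, given by its name, has taken for a name from the list of things; names that differ only in an ending like _2 or _b are one class to them, and where a whole thing is asked for, a point or a joint stands for the part that bears it (a point fixed in the world has none). Each returns a list of dicts, best first, with "conf" (0 to 1); they miss things now and then, are a little off and sometimes report something else, mostly with a low value. They report only what shows in the picture. A call takes as long as a camera call. They do not tell look-alikes from the thing itself.
- env.trace(query, camera): "pixels" (384x512 bool, what is visible of it) and "pixel" ([column, row] in pixels, amid what is visible of it).
- env.place_of(query, camera): "pixel" ([column, row] in pixels: a listed point, or the origin of a listed thing).
The state is a dict: "t": time; "joints": joint angles; "qvel": joint speeds; "tau": joint torques, N m; "eef_pos": TCP position; "tcp_rot": TCP orientation; "ft_force": force on the tool from outside, world axes, zero at the start; "moment": the same for the moment, N m; "opening": opening from 0.0 (shut) to 1.0 (fully open).
Only numpy, scipy, OpenCV 4.12 (cv2) and the standard library are available. Lean on these libraries where they do the work, as an engineer would, in place of code of your own. Each camera call takes 0.05 s, during which the arm holds its last target.

## Working session

There is one attempt and no reset: what is moved stays moved. The work goes in short steps, Python scripts to look and compute and a tool call to move; the robot and the scene stay as the last step left them, time stands still between calls to the robot, and variables do not carry over. Pictures are saved under pics/ and viewed, and the job is handed in when it is done.

Besides the shell and the picture viewer there is one more tool, called after "Request:" as a command line: name --argument value ..., lists and objects as JSON in quotes. drive_tool: Moves the arm, as the interface text tells. Its arguments: {"type":"object","properties":{"commands":{"type":"array"},"grip":{"type":"number"}},"required":["commands"]}

```bash
mkdir -p pics
cat > h.py <<'E'
import numpy as np,cv2
from cell import env
def cal(n):
    c=env.calibration(n);return np.array(c["intrinsics"],float),np.array(c["rvec"],float).ravel(),np.array(c["tvec"],float).ravel()
def toz(n,px,z):
    K,r,t=cal(n);R,_=cv2.Rodrigues(r);d=R.T@np.linalg.inv(K)@np.array([px[0],px[1],1.]);c=-R.T@t
    return c+d*(z-c[2])/d[2]
def proj(n,p):
    K,r,t=cal(n);return cv2.projectPoints(np.array(p,float).reshape(-1,1,3),r,t,K,None)[0].reshape(-1,2)
def tri(pa,pb):
    P=[]
    for n in("scene","top"):
        K,r,t=cal(n);P.append(K@np.c_[cv2.Rodrigues(r)[0],t])
    X=cv2.triangulatePoints(P[0],P[1],np.array(pa,float).reshape(2,1),np.array(pb,float).reshape(2,1)).ravel();return X[:3]/X[3]
def save(im,f,s=1):
    im=cv2.cvtColor(im,cv2.COLOR_RGB2BGR)
    cv2.imwrite("pics/"+f,cv2.resize(im,None,fx=s,fy=s,interpolation=cv2.INTER_CUBIC))
E
python3 - <<'E'
from h import *
for n in("scene","top"):
    im=env.read_camera(n);np.save("pics/"+n+"0.npy",im);save(im,n+"0.png",1.5)
    K,r,t=cal(n);print(n,-cv2.Rodrigues(r)[0].T@t,K[0,0])
    for q in("feeler_grip","feeler_tip","stand","rail","station_0","station_1","station_2"):
        print(q,[(np.round(d["pixel"],1).tolist(),round(d["conf"],2)) for d in env.place_of(q,n)][:4])
s=env.state();print({k:np.round(v,3) for k,v in s.items()})
E
```

```text
scene [ -19.00581562  876.17706734 1115.20640967] 355.80253702576374
feeler_grip [([202.7, 253.1], 0.6)]
feeler_tip [([223.0, 226.3], 0.63), ([207.1, 263.2], 0.53)]
stand [([208.5, 270.4], 0.57)]
rail [([279.1, 169.3], 0.55), ([203.9, 260.1], 0.23)]
station_0 [([269.3, 173.1], 0.69), ([288.1, 153.5], 0.5), ([279.9, 165.9], 0.48)]
station_1 [([269.3, 173.1], 0.69), ([288.1, 153.5], 0.5), ([279.9, 165.9], 0.48)]
station_2 [([269.3, 173.1], 0.69), ([288.1, 153.5], 0.5), ([279.9, 165.9], 0.48)]
top [ 345.49609581   52.49018106 1474.23398125] 442.8142470536508
feeler_grip [([125.2, 209.0], 0.67), ([187.0, 198.1], 0.62)]
feeler_tip []
stand [([132.0, 211.3], 0.54)]
rail [([297.8, 198.6], 0.98)]
station_0 [([302.6, 197.8], 0.93), ([275.6, 200.7], 0.56)]
station_1 [([302.6, 197.8], 0.93), ([275.6, 200.7], 0.56)]
station_2 [([302.6, 197.8], 0.93), ([275.6, 200.7], 0.56)]
{'t': np.float64(0.8), 'joints': array([-1.257,  0.491,  1.559,  0.   ,  1.092, -0.106]), 'qvel': array([-0.001, -0.001,  0.   ,  0.   , -0.001,  0.   ]), 'tau': array([-5.0000e-03, -6.1242e+01, -2.5842e+01,  6.9000e-02,  4.5000e-02,
       -0.0000e+00]), 'eef_pos': array([ 254.761, -570.731,  214.684]), 'tcp_rot': array([ 3.141, -0.   ,  0.42 ]), 'ft_force': array([ 0.081, -0.305,  0.034]), 'moment': array([ 0.021, -0.   ,  0.003]), 'opening': np.float64(1.002)}
```

View pics/scene0.png

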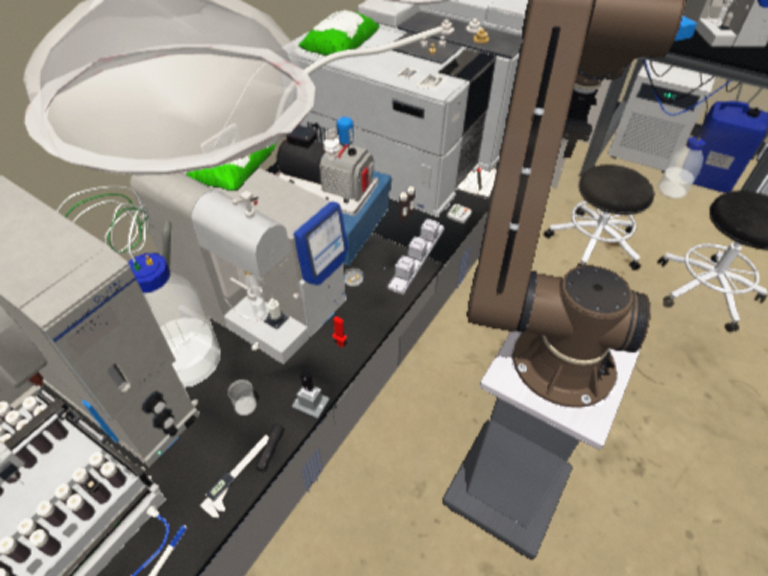

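View pics/top0.png

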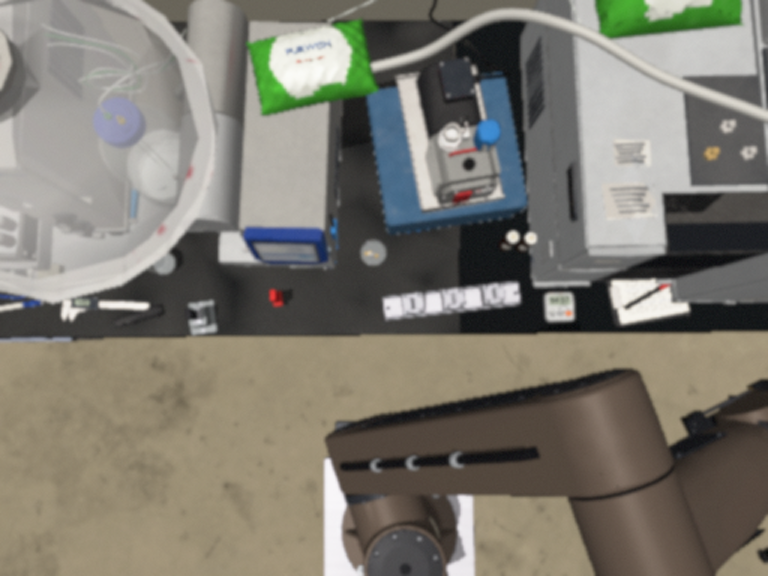

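Run:
```python
from h import *
a=np.load("pics/top0.npy");b=np.load("pics/scene0.npy")
save(a[150:250,90:220],"ct1.png",6);save(a[150:250,230:360],"ct2.png",6);save(b[120:220,200:330],"cs2.png",6);save(b[190:300,160:290],"cs1.png",5)
```

```text
(no output)
```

View pics/ct1.png

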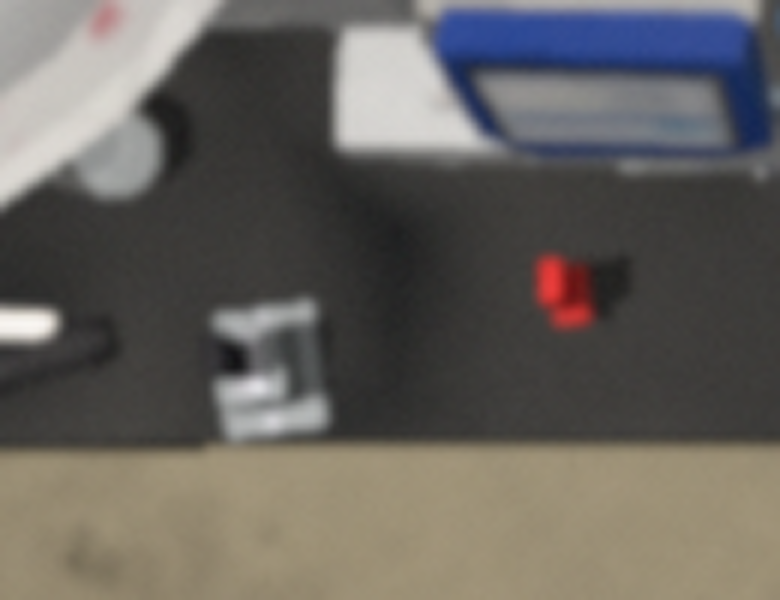

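View pics/ct2.png

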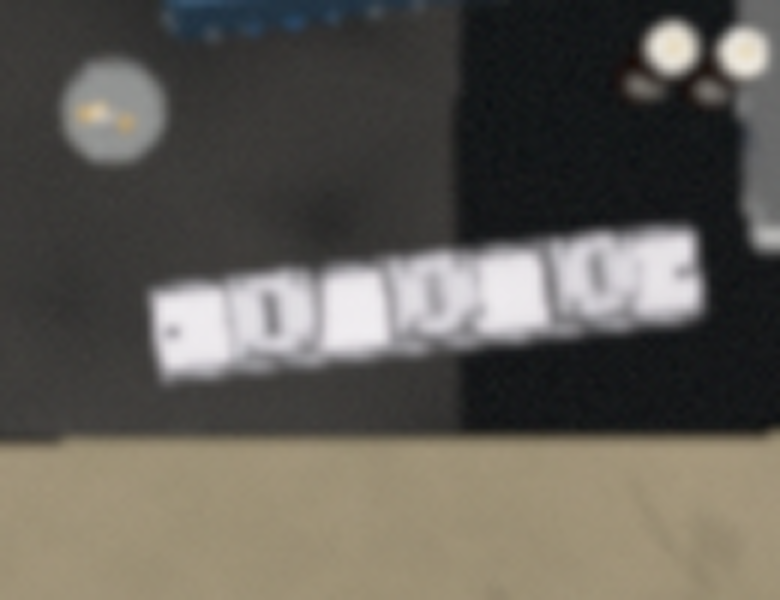

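View pics/cs1.png

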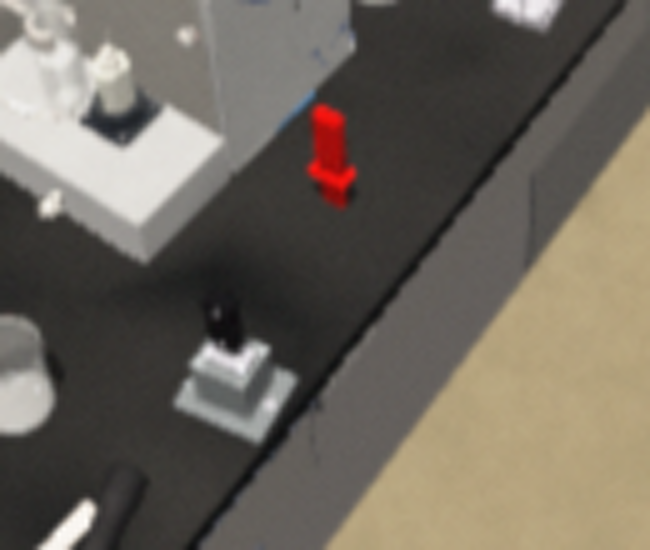

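View pics/cs2.png

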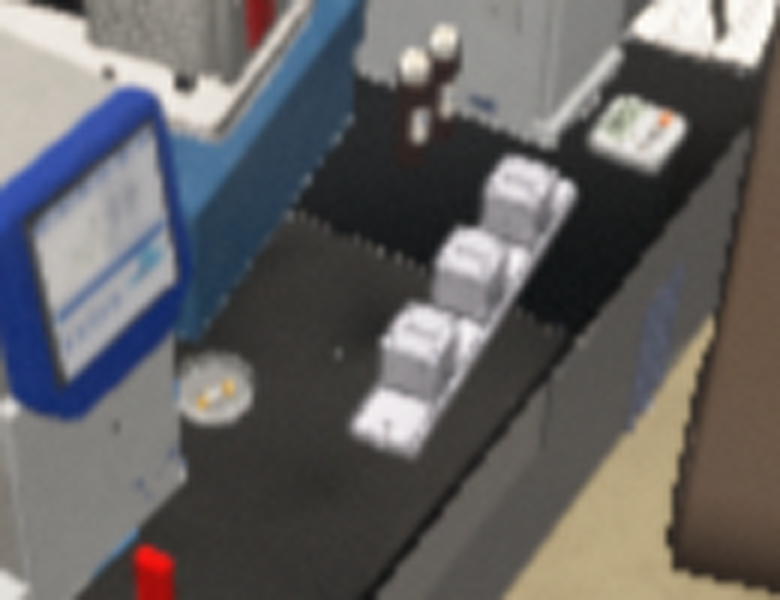

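Candidates for the feeler: the black handle in the stand (scene ~(205,254), top ~(129,209)), and a red copy (scene (226,222), top (184,197)). I choose the black one in the stand. The long black pen or marker at scene ~(180,297) is not it either.

Run:
```python
from h import *
for n in("scene","top"):
    env.read_camera(n)
    for q in("feeler_grip","stand","rail","feeler_blade"):
        for i,d in enumerate(env.trace(q,n)[:3]):
            m=np.array(d["pixels"]);np.save(f"pics/m_{n}_{q}_{i}.npy",m)
            ys,xs=np.nonzero(m)
            print(n,q,i,round(d["conf"],2),np.round(d["pixel"],1),m.sum(),xs.min(),xs.max(),ys.min(),ys.max(), cv2.minAreaRect(np.c_[xs,ys].astype(np.float32)))
print("handle tri",tri([203.5,253.5],[128,209]))
print("top handle px at z94",toz("top",[128,209],94),"scene",toz("scene",[205,254],94))
c=lambda x,y,a,b,s=6:[a+(x+.5)/s-.5,b+(y+.5)/s-.5]
print("rail corners")
for p in((152,292),(690,228),(705,315),(162,380)): print(toz("top",c(*p,230,150),14).round(1))
print("holes",[toz("top",c(*p,230,150),14).round(1) for p in((172,330),(688,272))])
print("slots",[toz("top",c(*p,230,150),60).round(1) for p in((270,312),(434,295),(600,275))])
print("foot",[toz("top",c(*p,90,150),5).round(1) for p in((212,315),(315,300),(328,425),(228,440))])
```

```text
scene feeler_grip 0 0.69 [204.5 254.5] 101 201 209 248 262 ((205.0, 255.0), (14.0, 8.0), 90.0)
scene stand 0 0.57 [207.9 268.4] 246 196 217 259 276 ((207.10000610351562, 266.70001220703125), (18.48117446899414, 17.240827560424805), 29.744882583618164)
scene rail 0 0.74 [272.1 185.3] 219 259 295 150 194 ((277.34613037109375, 171.2307586669922), (11.926054000854492, 53.805912017822266), 33.690067291259766)
top feeler_grip 0 0.62 [125.4 207.5] 87 123 133 205 214 ((128.0, 209.5), (9.0, 10.0), 90.0)
top feeler_grip 1 0.47 [186.5 200.3] 60 180 187 193 203 ((183.61766052246094, 197.97061157226562), (10.429031372070312, 6.063390731811523), 75.96376037597656)
top stand 0 0.55 [134.2 211.1] 276 126 143 200 222 ((134.06707763671875, 211.1036376953125), (21.202856063842773, 17.337753295898438), 83.6598129272461)
top rail 0 0.59 [293.5 198.8] 760 255 346 188 212 ((300.46185302734375, 199.68832397460938), (16.91448402404785, 91.05461120605469), 83.0189437866211)
handle tri [456.94985425 429.62637822  96.65690793]
top handle px at z94 [457.07143868 430.30110925  94.        ] scene [452.98913317 427.32091414  94.        ]
rail corners
[495.2  32.6  14. ]
[ 527.9 -266.    14. ]
[ 479.4 -272.5   14. ]
[446.5  27.6  14. ]
holes [array([474. ,  21.8,  14. ]), array([ 503.4, -264. ,   14. ])]
slots [array([479.1, -29.8,  60. ]), array([ 487.4, -117.6,   60. ]), array([ 497.3, -206.8,   60. ])]
foot [array([487.5, 465.5,   5. ]), array([495.3, 408.5,   5. ]), array([425.8, 399.9,   5. ]), array([418.1, 454.9,   5. ])]
```

```bash
cat > fit.py <<'E'
from h import *
from scipy.optimize import minimize
S=8
def box(cx,cy,lx,ly,z0,z1): return [[cx+a*lx/2,cy+b*ly/2,z] for a in(-1,1) for b in(-1,1) for z in(z0,z1)]
RAIL=[box(0,0,50,300,0,14)]+[box(0,y,40,44,14,60) for y in(90,0,-90)]
STAND=[box(0,0,70,56,0,8),box(0,0,42,36,0,50)]
def sil(n,boxes,p,win):
    x0,y0,x1,y1=win;m=np.zeros(((y1-y0)*S,(x1-x0)*S),np.uint8);c,s=np.cos(p[2]),np.sin(p[2])
    for b in boxes:
        b=np.array(b);w=np.c_[p[0]+c*b[:,0]-s*b[:,1],p[1]+s*b[:,0]+c*b[:,1],b[:,2]]
        q=(proj(n,w)-[x0,y0]+.5)*S-.5
        h=cv2.convexHull(q.astype(np.float32));cv2.fillConvexPoly(m,np.round(h*16).astype(np.int32),255,shift=4)
    m=cv2.resize(m,(x1-x0,y1-y0),interpolation=cv2.INTER_AREA)/255.
    return cv2.GaussianBlur(m,(0,0),.8)
def fit(n,boxes,im,win,p0,lo,hi):
    x0,y0,x1,y1=win;g=cv2.cvtColor(im,cv2.COLOR_RGB2GRAY)[y0:y1,x0:x1].astype(float)
    t=np.clip((g-lo)/(hi-lo),0,1);t=cv2.GaussianBlur(t,(0,0),.6)
    f=lambda p:((sil(n,boxes,[p[0],p[1],p[2]/100],win)-t)**2).sum()
    p=np.array([p0[0],p0[1],p0[2]*100])
    r=minimize(f,p,method="Nelder-Mead",options=dict(initial_simplex=[p,p+[4,0,0],p+[0,4,0],p+[0,0,4]],xatol=.05,fatol=1e-3))
    return r.x[:2].round(1),np.degrees(r.x[2]/100).round(2),round(f(p),1),round(r.fun,1)
if __name__=="__main__":
    a=np.load("pics/top0.npy");b=np.load("pics/scene0.npy")
    for lo,hi in((60,140),(60,170),(70,120)):
        print("rail top",fit("top",RAIL,a,(250,180,352,218),[487,-120,.109],lo,hi))
        print("rail sc",fit("scene",RAIL,b,(255,140,300,200),[487,-120,.109],lo,hi))
        print("stand top",fit("top",STAND,a,(120,195,148,223),[457,432,.14],lo,hi))
        print("stand sc",fit("scene",STAND,b,(190,252,222,280),[457,432,.14],lo,hi))
    # gap columns
    g=cv2.cvtColor(a,cv2.COLOR_RGB2GRAY).astype(np.float32)
    np.set_printoptions(linewidth=200)
    for y,cx in((201.5,274.5),(198.7,301.8),(195.4,329.5)):
        for r in(-2,-1,0,1,2): print(np.round(cv2.remap(g,np.arange(cx-9,cx+9.1,1,dtype=np.float32)[None],np.full((1,19),y+r,np.float32),1))[0].astype(int))
        print()
E
python3 fit.py
```

```text
rail top (array([ 488.5, -118.7]), np.float64(6.34), np.float64(38.9), np.float64(22.6))
rail sc (array([ 488.9, -124.4]), np.float64(6.45), np.float64(93.3), np.float64(85.0))
stand top (array([456.6, 433.8]), np.float64(6.66), np.float64(87.4), np.float64(84.3))
stand sc (array([455.4, 429.8]), np.float64(10.34), np.float64(57.0), np.float64(50.1))
rail top (array([ 488.8, -118.6]), np.float64(6.2), np.float64(33.0), np.float64(15.7))
rail sc (array([ 489.1, -125.1]), np.float64(6.57), np.float64(88.0), np.float64(77.1))
stand top (array([456.2, 433.8]), np.float64(7.87), np.float64(104.6), np.float64(102.2))
stand sc (array([456.4, 429.6]), np.float64(10.56), np.float64(75.6), np.float64(69.6))
rail top (array([ 488.5, -118.4]), np.float64(6.15), np.float64(44.8), np.float64(29.2))
rail sc (array([ 488.7, -123.4]), np.float64(6.38), np.float64(96.6), np.float64(89.0))
stand top (array([456.6, 434.1]), np.float64(7.88), np.float64(92.0), np.float64(88.6))Traceback (most recent call last):
  File "fit.py", line 28, in <module>
    print("stand sc",fit("scene",STAND,b,(190,252,222,28
[... 366 characters left out ...]
**options)
    fxcc = func(xcc)
    fx = function(np.copy(x), *(wrapper_args + args))
  File "fit.py", line 18, in <lambda>
    f=lambda p:((sil(n,boxes,[p[0],p[1],p[2]/100],win)-t)**2).sum()
                 ~~~^^^^^^^^^^^^^^^^^^^^^^^^^^^^^^^^^^
  File "fit.py", line 11, in sil
    q=(proj(n,w)-[x0,y0]+.5)*S-.5
       ~~~~^^^^^
  File "h.py", line 9, in proj
    K,r,t=cal(n);return cv2.projectPoints(np.array(p,float).reshape(-1,1,3),r,t,K,None)[0].reshape(-1,2)
          ~~~^^^
  File "h.py", line 4, in cal
    c=env.calibration(n);return np.array(c["intrinsics"],float),np.array(c["rvec"],float).ravel(),np.array(c["tvec"],float).ravel()
ValueError: time passes only in moves, steps and waits
```

```bash
cat > /tmp/c.py <<'E'
from cell import env;import pickle
pickle.dump({n:env.calibration(n) for n in("scene","top")},open("cal.pkl","wb"));print(env.state()["t"])
E
PYTHONPATH=. python3 /tmp/c.py; sed -i 's/^def cal(n):/import pickle\nCAL=pickle.load(open("\.\/cal.pkl","rb"))\ndef cal(n):/; s/c=env.calibration(n);return/c=CAL[n];return/' h.py
cat > gaps.py <<'E'
from fit import *
# rectify jaw tops onto mm grid in rail frame
def rect(n,im,p,z=60,s=4,hx=30,hy=160):
    K,r,t=cal(n);g=cv2.cvtColor(im,cv2.COLOR_RGB2GRAY).astype(np.float32)
    V,U=np.mgrid[hx:-hx:-1/s,hy:-hy:-1/s];c,sn=np.cos(p[2]),np.sin(p[2])
    W=np.stack([p[0]+c*V-sn*U,p[1]+sn*V+c*U,np.full_like(U,z)],-1).reshape(-1,3)
    q=proj(n,W).astype(np.float32).reshape(*U.shape,2)
    return cv2.remap(g,q[...,0],q[...,1],cv2.INTER_CUBIC),V,U
if __name__=="__main__":
    P=[488.7,-119.5,np.radians(6.25)];out=[]
    for n in("top","scene"):
        R,V,U=rect(n,np.load(f"pics/{n}0.npy"),P);out.append(R)
        for y in(90,0,-90):
            prof=R[np.abs(V[:,0])<8].mean(0);u=U[0]
            w=np.abs(u-y)<26;print(n,y,' '.join(f"{int(v)}" for v in prof[w][::4]))
    cv2.imwrite("pics/rect.png",cv2.resize(np.vstack(out),(800,300*480//480)))
E
python3 gaps.py
```

```text
Traceback (most recent call last):
ModuleNotFoundError: No module named 'cell'
Traceback (most recent call last):
  File "gaps.py", line 1, in <module>
    from fit import *
  File "fit.py", line 1, in <module>
    from h import *
  File "h.py", line 4, in <module>
    CAL=pickle.load(open("cal.pkl","rb"))
                    ~~~~^^^^^^^^^^^^^^^^^^^^^^^^^
FileNotFoundError: [Errno 2] No such file or directory: 'cal.pkl'
```

```bash
cp /tmp/c.py ./c.py; python3 c.py; python3 gaps.py
```

```text
1.3
top 90 216 210 204 200 198 199 203 208 213 217 220 221 222 222 222 222 221 219 215 209 200 187 174 162 150 142 139 142 150 161 175 187 196 205 212 216 218 221 222 222 222 222 221 220 217 213 207 198 189 180 174 171
top 0 169 169 173 180 188 197 204 210 214 217 218 218 219 218 217 215 212 208 201 193 185 177 171 168 167 169 173 179 186 192 198 205 209 212 215 217 217 217 217 217 216 214 213 210 207 204 201 201 203 208 214 220
top -90 161 172 184 194 201 206 210 213 214 215 216 216 215 212 209 203 195 187 178 167 159 152 150 152 158 166 175 184 192 199 204 207 210 212 213 214 214 214 213 212 211 210 208 207 207 209 212 216 219 222 224 226
scene 90 146 147 149 153 158 164 172 180 188 196 203 210 216 221 225 228 230 230 230 229 228 225 222 219 214 210 205 200 196 193 192 193 196 201 206 212 218 222 226 228 229 230 230 231 231 230 228 226 223 218 212 203
scene 0 145 148 152 158 165 172 180 188 196 204 211 216 221 225 227 229 230 229 227 225 222 218 214 210 206 203 200 198 197 198 200 204 208 212 216 220 223 226 228 229 230 230 230 229 227 224 220 216 210 203 194 184
scene -90 155 161 167 174 181 188 196 202 209 214 219 222 225 226 225 223 221 217 213 209 205 201 198 195 193 192 193 195 198 202 206 210 214 218 221 223 225 225 226 225 223 221 217 212 206 199 189 178 165 151 135 119[ WARN:0@1.289] global loadsave.cpp:1063 imwrite_ Unsupported depth image for selected encoder is fallbacked to CV_8U.
```

View pics/rect.png

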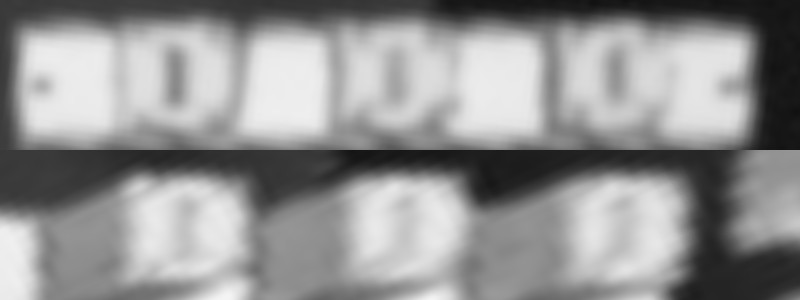

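Request:
drive_tool --commands '[{"dx": 18, "dy": 34, "dz": 4, "yaw": -4}, {"dx": 18, "dy": 34, "dz": 4, "yaw": -4}, {"dx": 18, "dy": 34, "dz": 4, "yaw": -4}, {"dx": 18, "dy": 34, "dz": 4, "yaw": -4}, {"dx": 18, "dy": 34}]' --grip 0.6

```text
invalid input
```

Request:
drive_tool --commands '[{"dx": 18, "dy": 34}, {"dx": 18, "dy": 34}, {"dx": 10, "dy": 38}, {"dx": 10, "dy": 38}, {"dx": 10, "dy": 38}]'

```text
invalid input
```

Request:
drive_tool --commands '[{"dx": 5, "dy": 38}, {"dx": 5, "dy": 38}, {"dx": 5, "dy": 38}, {"dx": 5, "dy": 38}, {"dx": 5, "dy": 38}]'

```text
invalid input
```

Request:
drive_tool --commands '[{"dx": 18, "dy": 34, "dz": 4, "yaw": -4}, {"dx": 18, "dy": 34, "dz": 4, "yaw": -4}, {"dx": 18, "dy": 34, "dz": 4, "yaw": -4}, {"dx": 18, "dy": 34, "dz": 4, "yaw": -4}, {"dx": 18, "dy": 34, "dz": 0, "yaw": 0}]' --grip 0.6

```text
t: 1.72
eef_pos: [345.3, -399.4, 231.4]
tcp_rot: [3.14, -0.001, 0.136]
ft_force: [1.5, 0.6, 0.7]
opening: 0.703
```

Request:
drive_tool --commands '[{"dx": 18, "dy": 34, "dz": 0, "yaw": 0}, {"dx": 18, "dy": 34, "dz": 0, "yaw": 0}, {"dx": 10, "dy": 38, "dz": 0, "yaw": 0}, {"dx": 10, "dy": 38, "dz": 0, "yaw": 0}, {"dx": 10, "dy": 38, "dz": 0, "yaw": 0}]'

```text
t: 2.13
eef_pos: [410.9, -217.0, 230.8]
tcp_rot: [3.141, -0.0, 0.14]
ft_force: [0.9, -0.1, -0.6]
opening: 0.595
```

Request:
drive_tool --commands '[{"dx": 5, "dy": 39, "dz": 0, "yaw": 0}, {"dx": 5, "dy": 39, "dz": 0, "yaw": 0}, {"dx": 5, "dy": 39, "dz": 0, "yaw": 0}, {"dx": 5, "dy": 39, "dz": 0, "yaw": 0}, {"dx": 5, "dy": 39, "dz": 0, "yaw": 0}]'

```text
t: 2.55
eef_pos: [435.6, -21.9, 231.0]
tcp_rot: [3.141, -0.001, 0.14]
ft_force: [1.0, -0.2, 0.6]
opening: 0.6
```

Request:
drive_tool --commands '[{"dx": 0, "dy": 40, "dz": 0, "yaw": 0}, {"dx": 0, "dy": 40, "dz": 0, "yaw": 0}, {"dx": 0, "dy": 40, "dz": 0, "yaw": 0}, {"dx": 0, "dy": 40, "dz": 0, "yaw": 0}, {"dx": 0, "dy": 40, "dz": 0, "yaw": 0}]'

```text
t: 2.97
eef_pos: [435.4, 178.3, 231.0]
tcp_rot: [3.142, -0.001, 0.141]
ft_force: [1.1, 0.2, -0.0]
opening: 0.6
```

Request:
drive_tool --commands '[{"dx": 0, "dy": 40, "dz": 0, "yaw": 0}, {"dx": 0, "dy": 40, "dz": 0, "yaw": 0}, {"dx": 5, "dy": 40, "dz": 0, "yaw": 0}, {"dx": 5, "dy": 40, "dz": 0, "yaw": 0}, {"dx": 5, "dy": 40, "dz": -10, "yaw": 0}]'

```text
t: 3.38
eef_pos: [451.0, 378.9, 222.2]
tcp_rot: [-3.14, -0.003, 0.141]
ft_force: [0.8, -0.4, 1.4]
opening: 0.6
```

Request:
drive_tool --commands '[{"dx": 5, "dy": 30, "dz": -20, "yaw": 0}, {"dx": 0, "dy": 21.7, "dz": -30, "yaw": 0}, {"dx": 0, "dy": 0, "dz": -31, "yaw": 0}, {"dx": 0, "dy": 0, "dz": 0, "yaw": 0}]'

```text
t: 3.72
eef_pos: [453.4, 427.5, 134.0]
tcp_rot: [3.137, 0.008, 0.142]
ft_force: [-0.2, -1.1, -1.2]
opening: 0.6
```

Run:
```python
from h import *
for n in("scene","top"):
    im=env.read_camera(n);np.save("pics/"+n+"1.npy",im)
    w=(150,180,290,300) if n=="scene" else (80,150,220,255)
    save(im[w[1]:w[3],w[0]:w[2]],n+"1.png",5)
s=env.state();print(s["eef_pos"],s["tcp_rot"],s["opening"])
```

```text
[455.56158112 427.6556633  139.56795554] [3.14048961e+00 1.67338393e-03 1.40687498e-01] 0.6012746820097852
```

View pics/scene1.png

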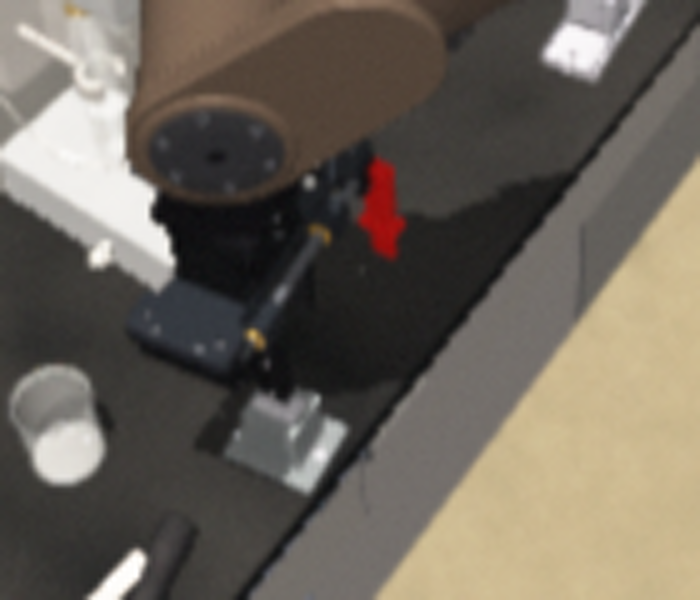

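View pics/top1.png

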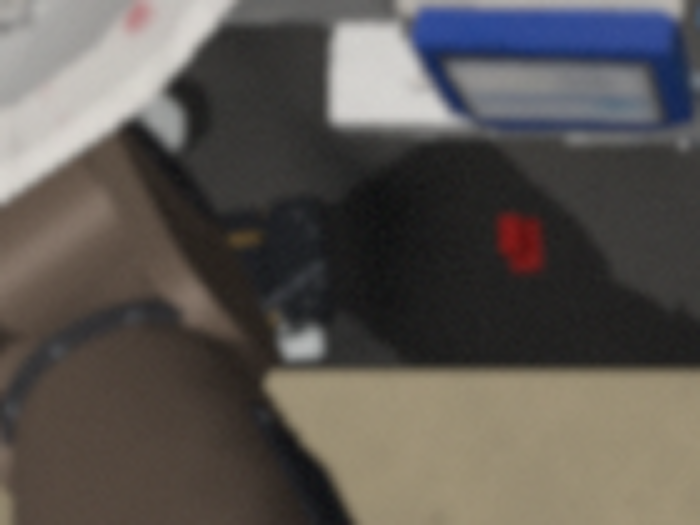

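Request:
drive_tool --commands '[{"dx": 0, "dy": 1.5, "dz": -16, "yaw": 0}, {"dx": 0, "dy": 0, "dz": -16, "yaw": 0}, {"dx": 0, "dy": 0, "dz": -16, "yaw": 0}, {"dx": 0, "dy": 0, "dz": -10, "yaw": 0}, {"dx": 0, "dy": 0, "dz": -5, "yaw": 0}]'

```text
t: 4.23
eef_pos: [456.4, 429.1, 77.5]
tcp_rot: [-3.141, -0.001, 0.14]
ft_force: [-0.1, 0.4, 0.1]
opening: 0.601
```

Request:
drive_tool --commands '[{"dx": 0, "dy": 0, "dz": 0, "yaw": 0}, {"dx": 0, "dy": 0, "dz": 0, "yaw": 0}, {"dx": 0, "dy": 0, "dz": 0, "yaw": 0}, {"dx": 0, "dy": 0, "dz": 0, "yaw": 0}, {"dx": 0, "dy": 0, "dz": 0, "yaw": 0}]' --grip 0.24

```text
t: 4.65
eef_pos: [456.0, 429.6, 77.4]
tcp_rot: [-3.141, -0.001, 0.141]
ft_force: [-0.7, -0.1, -0.3]
opening: 0.305
```

Request:
drive_tool --commands '[{"dx": 0, "dy": 0, "dz": 0, "yaw": 0}, {"dx": 0, "dy": 0, "dz": 0, "yaw": 0}]' --grip 0.21

```text
t: 4.82
eef_pos: [455.8, 429.5, 76.9]
tcp_rot: [-3.142, -0.0, 0.141]
ft_force: [1.2, 0.1, 0.3]
opening: 0.218
```

Run:
```python
from h import *
im=env.read_camera("scene");np.save("pics/scene2.npy",im);save(im[220:290,170:260],"scene2.png",8)
im=env.read_camera("top");save(im[180:240,100:180],"top2.png",8)
s=env.state();print(s["eef_pos"],s["ft_force"],s["moment"],s["opening"])
```

```text
[455.71636497 429.48427883  76.70645104] [-0.08426947 -0.08495667 -0.20960009] [0.0214091  0.07237299 0.01525965] 0.2101690424785544
```

View pics/scene2.png

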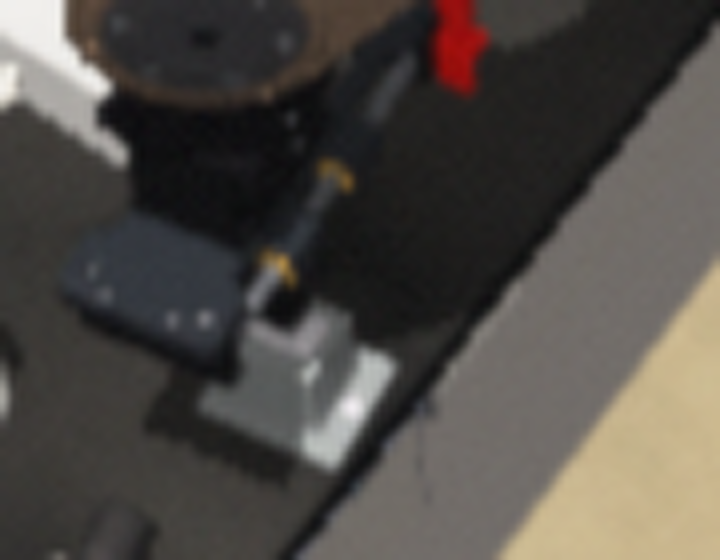

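View pics/top2.png

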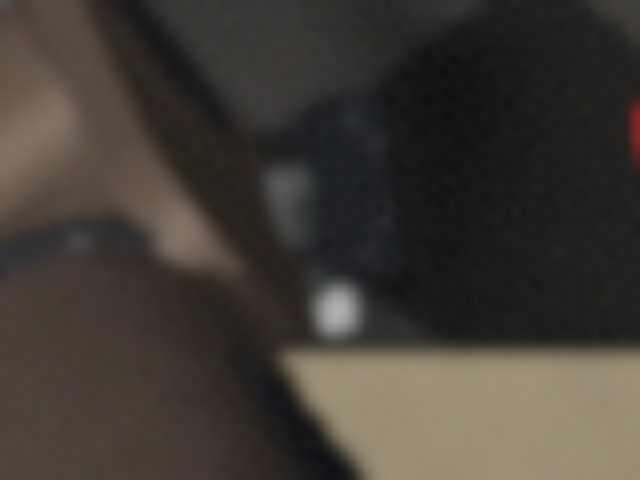

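Request:
drive_tool --commands '[{"dx": 0, "dy": 0, "dz": 0, "yaw": 0}, {"dx": 0, "dy": 0, "dz": 0, "yaw": 0}]' --grip 0.185

```text
t: 5.08
eef_pos: [455.8, 429.5, 76.6]
tcp_rot: [3.141, 0.0, 0.141]
ft_force: [0.2, 0.1, -0.2]
opening: 0.192
```

Request:
drive_tool --commands '[{"dx": 0, "dy": 0, "dz": 0, "yaw": 0}, {"dx": 0, "dy": 0, "dz": 0, "yaw": 0}]' --grip 0.165

```text
t: 5.25
eef_pos: [455.7, 429.4, 76.6]
tcp_rot: [3.141, 0.0, 0.141]
ft_force: [-0.8, 0.2, 0.1]
opening: 0.169
```

Request:
drive_tool --commands '[{"dx": 0, "dy": 0, "dz": 0, "yaw": 0}, {"dx": 0, "dy": 0, "dz": 0, "yaw": 0}]' --grip 0.15

```text
t: 5.42
eef_pos: [455.8, 429.4, 76.7]
tcp_rot: [3.142, 0.0, 0.141]
ft_force: [-0.5, -0.6, 0.1]
opening: 0.156
```

Request:
drive_tool --commands '[{"dx": 0, "dy": 0, "dz": 0, "yaw": 0}, {"dx": 0, "dy": 0, "dz": 0, "yaw": 0}]' --grip 0.14

```text
t: 5.58
eef_pos: [455.8, 429.4, 76.6]
tcp_rot: [3.141, 0.0, 0.141]
ft_force: [-0.2, 0.9, -0.4]
opening: 0.142
```

Request:
drive_tool --commands '[{"dx": 0, "dy": 0, "dz": 0, "yaw": 0}, {"dx": 0, "dy": 0, "dz": 0, "yaw": 0}, {"dx": 0, "dy": 0, "dz": 0, "yaw": 0}, {"dx": 0, "dy": 0, "dz": 0, "yaw": 0}]' --grip 0.0

```text
t: 5.92
eef_pos: [455.8, 429.5, 76.7]
tcp_rot: [3.142, -0.0, 0.141]
ft_force: [0.2, 0.9, 0.1]
opening: 0.125
```

Run:
```python
from cell import env
s=env.state();print(s["eef_pos"],s["ft_force"],s["moment"],s["opening"])
```

```text
[455.76451361 429.46736348  76.67714584] [0.19742847 0.92539371 0.08264601] [0.055295   0.07977168 0.00720565] 0.12506900230850077
```

Request:
drive_tool --commands '[{"dx": 0, "dy": 0, "dz": 4, "yaw": 0}, {"dx": 0, "dy": 0, "dz": 8, "yaw": 0}, {"dx": 0, "dy": 0, "dz": 12, "yaw": 0}, {"dx": 0, "dy": 0, "dz": 12, "yaw": 0}, {"dx": 0, "dy": 0, "dz": 12, "yaw": 0}]'

```text
t: 6.33
eef_pos: [455.9, 429.6, 126.5]
tcp_rot: [-3.141, -0.001, 0.141]
ft_force: [-0.4, -0.7, -0.2]
opening: 0.13
```

Request:
drive_tool --commands '[{"dx": 0, "dy": 0, "dz": 20, "yaw": 0}, {"dx": -4, "dy": 0, "dz": 25, "yaw": 0}, {"dx": -8, "dy": -10, "dz": 20, "yaw": 0}, {"dx": -8, "dy": -25, "dz": 0, "yaw": 0}, {"dx": 0, "dy": -35, "dz": 0, "yaw": 0}]'

```text
t: 6.75
eef_pos: [434.9, 360.3, 192.1]
tcp_rot: [-3.14, -0.003, 0.143]
ft_force: [0.6, -0.2, -1.6]
opening: 0.126
```

Run:
```python
from h import *
im=env.read_camera("scene");save(im[180:300,150:290],"scene3.png",5)
s=env.state();print(s["eef_pos"],s["ft_force"],s["moment"],s["opening"],s["tcp_rot"])
```

```text
[434.54861532 354.53322293 191.38411975] [ 3.17424434 -0.88661437 -0.28457498] [-0.05458038 -0.1531526  -0.02951533] 0.12482335763109356 [ 3.14041422e+00 -4.53589985e-04  1.41508130e-01]
```

View pics/scene3.png

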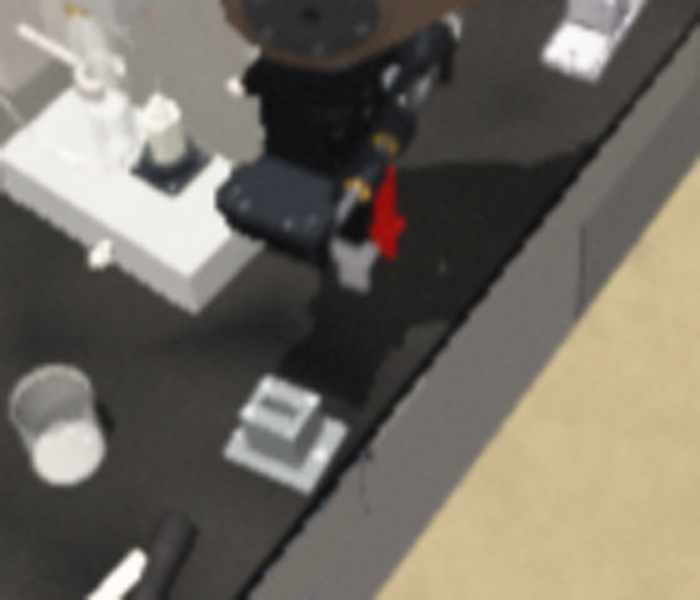

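Request:
drive_tool --commands '[{"dx": 0, "dy": -38, "dz": 0, "yaw": 0}, {"dx": 0, "dy": -38, "dz": 0, "yaw": 0}, {"dx": 0, "dy": -38, "dz": 0, "yaw": 0}, {"dx": 0, "dy": -38, "dz": 0, "yaw": 0}, {"dx": 0, "dy": -38, "dz": 0, "yaw": 0}]'

```text
t: 7.22
eef_pos: [435.5, 167.9, 190.9]
tcp_rot: [3.142, -0.002, 0.141]
ft_force: [1.4, -0.8, -1.0]
opening: 0.123
```

Request:
drive_tool --commands '[{"dx": 5, "dy": -38, "dz": 0, "yaw": -0.9}, {"dx": 8, "dy": -38, "dz": 0, "yaw": -0.9}, {"dx": 10, "dy": -38, "dz": 0, "yaw": 0}, {"dx": 10, "dy": -38, "dz": 0, "yaw": 0}, {"dx": 6, "dy": -30, "dz": -10, "yaw": 0}]'

```text
t: 7.63
eef_pos: [476.3, -15.3, 182.1]
tcp_rot: [3.14, -0.005, 0.108]
ft_force: [0.8, 0.9, -1.9]
opening: 0.132
```

Request:
drive_tool --commands '[{"dx": 4, "dy": -15, "dz": -10, "yaw": 0}, {"dx": 0, "dy": -5, "dz": -15, "yaw": 0}, {"dx": 0, "dy": 0, "dz": -5, "yaw": 0}, {"dx": 0, "dy": 0, "dz": 0, "yaw": 0}, {"dx": 0, "dy": 0, "dz": 0, "yaw": 0}]'

```text
t: 8.05
eef_pos: [478.8, -32.1, 150.4]
tcp_rot: [3.141, -0.0, 0.11]
ft_force: [0.2, -0.5, -0.5]
opening: 0.128
```

Run:
```python
from h import *
im=env.read_camera("scene");np.save("pics/scene4.npy",im);save(im[130:210,220:310],"scene4.png",8)
im=env.read_camera("top");np.save("pics/top4.npy",im);save(im[160:230,230:340],"top4.png",7)
s=env.state();print(s["eef_pos"],s["ft_force"],s["moment"],s["opening"],s["tcp_rot"])
```

```text
[479.02598081 -31.91895912 150.61793339] [ 0.03394632  0.30390583 -0.31319572] [ 0.02478746  0.00658934 -0.02385235] 0.12445465157612566 [ 3.14113661e+00 -1.18736803e-03  1.10167795e-01]
```

View pics/scene4.png

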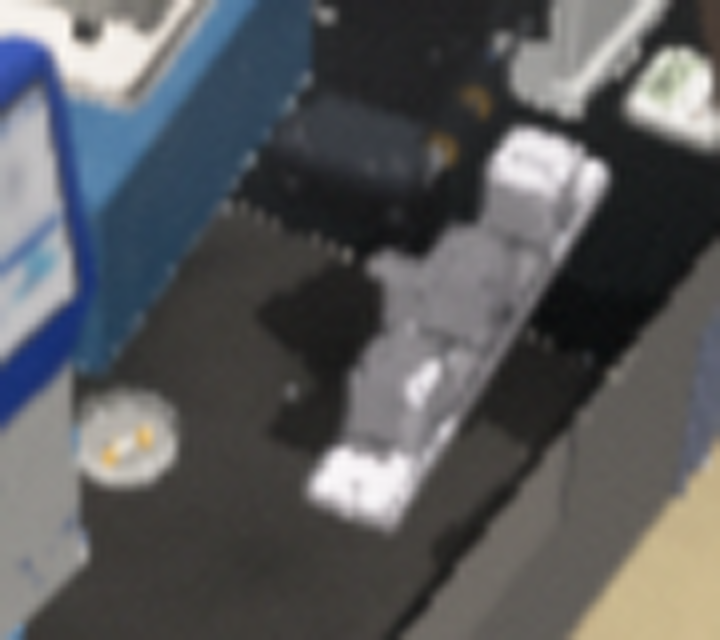

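View pics/top4.png

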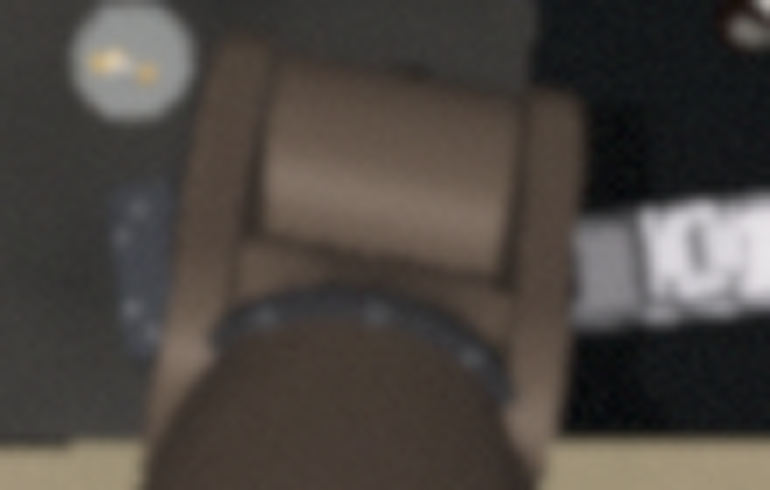

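```bash
cat > ov.py <<'E'
from fit import *
import sys
def edges(boxc,p):
    b=np.array(boxc);c,s=np.cos(p[2]),np.sin(p[2]);return np.c_[p[0]+c*b[:,0]-s*b[:,1],p[1]+s*b[:,0]+c*b[:,1],b[:,2]]
E_=[(0,1),(2,3),(4,5),(6,7),(0,2),(1,3),(4,6),(5,7),(0,4),(1,5),(2,6),(3,7)]
def overlay(n,im,f,win,sets,S=8):
    x0,y0,x1,y1=win;c=im[y0:y1,x0:x1].astype(np.float32)
    lo,hi=np.percentile(c,5),np.percentile(c,97);c=np.clip((c-lo)/(hi-lo),0,1)**.7*255
    c=cv2.cvtColor(cv2.resize(c.astype(np.uint8),None,fx=S,fy=S,interpolation=cv2.INTER_CUBIC),cv2.COLOR_RGB2BGR)
    raw=c.copy()
    for boxes,p,col in sets:
        for b in boxes:
            q=((proj(n,edges(b,p))-[x0,y0]+.5)*S-.5)
            for i,j in E_: cv2.line(c,*[tuple(int(v) for v in np.round(q[k])) for k in(i,j)],col,1,cv2.LINE_AA)
    cv2.imwrite("pics/"+f,np.hstack([raw,c]))
def feeler(tcp): 
    z=tcp[2]-26.7
    return [box(0,0,20,4,z-36,z),box(0,0,32,18,z,z+5)],[tcp[0],tcp[1],0]
E
python3 - <<'E'
from ov import *
im=np.load("pics/scene4.npy");b,p=feeler([479,-31.9,150.6]);p[2]=.11
overlay("scene",im,"ov4.png",(255,142,305,200),[(b,p,(0,255,255)),(RAIL,[488.7,-119.5,np.radians(6.25)],(0,255,0))])
E
```

```text
(no output)
```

View pics/ov4.png

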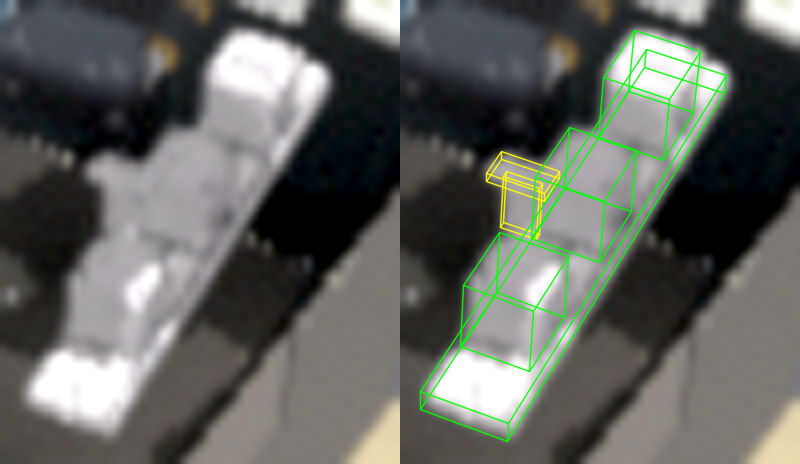

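Request:
drive_tool --commands '[{"dx": 0, "dy": 0, "dz": -10, "yaw": 0}, {"dx": 0, "dy": 0, "dz": -10, "yaw": 0}, {"dx": 0, "dy": 0, "dz": -4, "yaw": 0}, {"dx": 0, "dy": 0, "dz": -2, "yaw": 0}, {"dx": 0, "dy": 0, "dz": 0, "yaw": 0}]'

```text
t: 8.57
eef_pos: [478.8, -32.2, 123.9]
tcp_rot: [3.142, -0.0, 0.11]
ft_force: [-0.3, 0.1, -0.5]
opening: 0.124
```

Request:
drive_tool --commands '[{"dx": 0, "dy": 0, "dz": -1.5, "yaw": 0}, {"dx": 0, "dy": 0, "dz": -1.5, "yaw": 0}, {"dx": 0, "dy": 0, "dz": 0, "yaw": 0}]'

```text
t: 8.82
eef_pos: [478.9, -32.6, 120.8]
tcp_rot: [3.141, -0.001, 0.109]
ft_force: [1.0, 0.2, -1.0]
opening: 0.126
```

Request:
drive_tool --commands '[{"dx": 0, "dy": 0, "dz": -1.5, "yaw": 0}, {"dx": 0, "dy": 0, "dz": -1, "yaw": 0}, {"dx": 0, "dy": 0, "dz": 0, "yaw": 0}]'

```text
t: 9.07
eef_pos: [479.0, -32.8, 118.2]
tcp_rot: [3.141, -0.001, 0.109]
ft_force: [1.0, -2.4, -1.1]
opening: 0.125
```

Run:
```python
from ov import *
im=env.read_camera("scene");np.save("pics/scene5.npy",im)
s=env.state();print(s["t"],s["eef_pos"],s["ft_force"],s["moment"],s["opening"],s["tcp_rot"])
b,p=feeler(s["eef_pos"]);p[2]=.11
overlay("scene",im,"ov5.png",(255,142,305,200),[(b,p,(0,255,255)),(RAIL,[488.7,-119.5,np.radians(6.25)],(0,255,0))])
```

```text
9.1167 [478.95455901 -32.83628486 118.18975349] [ 1.25056516 -3.12338098 -0.61871766] [-0.71969414 -0.15458107 -0.01095765] 0.12559704460625387 [ 3.14097807e+00 -3.72767001e-04  1.09251581e-01]
```

View pics/ov5.png

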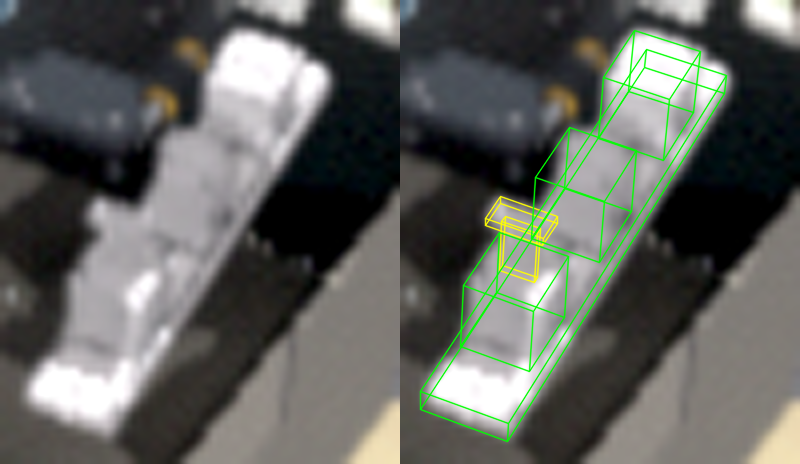

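Request:
drive_tool --commands '[{"dx": 0, "dy": -1, "dz": 0, "yaw": 0}, {"dx": 0, "dy": 0, "dz": 0, "yaw": 0}, {"dx": 0, "dy": 0, "dz": 0, "yaw": 0}]'

```text
t: 9.37
eef_pos: [478.6, -33.5, 118.0]
tcp_rot: [-3.141, 0.001, 0.109]
ft_force: [0.0, 0.4, -1.1]
opening: 0.125
```

Request:
drive_tool --commands '[{"dx": 0, "dy": 0, "dz": -1.5, "yaw": 0}, {"dx": 0, "dy": 0, "dz": -1.5, "yaw": 0}, {"dx": 0, "dy": 0, "dz": -1, "yaw": 0}, {"dx": 0, "dy": 0, "dz": 0, "yaw": 0}]'

```text
t: 9.7
eef_pos: [478.6, -33.5, 113.9]
tcp_rot: [-3.141, 0.001, 0.109]
ft_force: [0.1, -0.0, -1.4]
opening: 0.125
```

Run:
```python
from h import *
s=env.state();print(s["t"],s["eef_pos"],s["ft_force"],s["moment"],s["opening"],s["tcp_rot"])
```

```text
9.7 [478.60575444 -33.48713633 113.86285931] [ 0.05092408 -0.01324916 -1.3670284 ] [ 0.08151687  0.00289582 -0.05013648] 0.12543826357979032 [-3.14148737e+00  5.31280274e-04  1.09099388e-01]
```

Request:
drive_tool --commands '[{"dx": 0, "dy": 0, "dz": -1.5, "yaw": 0}, {"dx": 0, "dy": 0, "dz": -1.5, "yaw": 0}, {"dx": 0, "dy": 0, "dz": -1.5, "yaw": 0}, {"dx": 0, "dy": 0, "dz": -1.5, "yaw": 0}, {"dx": 0, "dy": 0, "dz": 0, "yaw": 0}]'

```text
t: 10.12
eef_pos: [478.6, -33.5, 107.8]
tcp_rot: [-3.142, 0.0, 0.109]
ft_force: [-0.3, -0.5, -0.9]
opening: 0.129
```

Request:
drive_tool --commands '[{"dx": 0, "dy": 0, "dz": -1.5, "yaw": 0}, {"dx": 0, "dy": 0, "dz": 0, "yaw": 0}]'

```text
t: 10.28
eef_pos: [478.7, -33.5, 106.5]
tcp_rot: [3.142, 0.0, 0.109]
ft_force: [0.8, -0.2, -1.2]
opening: 0.124
```

Request:
drive_tool --commands '[{"dx": 0, "dy": 0, "dz": -1.5, "yaw": 0}, {"dx": 0, "dy": 0, "dz": -1.5, "yaw": 0}, {"dx": 0, "dy": 0, "dz": -1.5, "yaw": 0}, {"dx": 0, "dy": 0, "dz": -1, "yaw": 0}, {"dx": 0, "dy": 0, "dz": 0, "yaw": 0}]'

```text
t: 10.7
eef_pos: [478.7, -33.5, 100.9]
tcp_rot: [-3.142, 0.0, 0.109]
ft_force: [-0.5, -0.3, -1.0]
opening: 0.125
```

Request:
drive_tool --commands '[{"dx": 0, "dy": 0, "dz": -1.5, "yaw": 0}, {"dx": 0, "dy": 0, "dz": -1.5, "yaw": 0}, {"dx": 0, "dy": 0, "dz": 0, "yaw": 0}]'

```text
t: 10.95
eef_pos: [478.7, -33.5, 97.9]
tcp_rot: [-3.142, 0.0, 0.109]
ft_force: [-0.7, -0.2, -2.0]
opening: 0.124
```

Run:
```python
from h import *
s=env.state();print(s["t"],s["eef_pos"],s["ft_force"],s["moment"],s["opening"],s["tcp_rot"])
```

```text
10.95 [478.66950735 -33.52283138  97.90500022] [-0.65813458 -0.19815321 -1.98784764] [ 0.00275321  0.02498885 -0.05299277] 0.1239262615706033 [-3.14158423e+00  3.11712196e-04  1.09108744e-01]
```

Request:
drive_tool --commands '[{"dx": 0, "dy": 0, "dz": -2, "yaw": 0}, {"dx": 0, "dy": 0, "dz": -2, "yaw": 0}, {"dx": 0, "dy": 0, "dz": -2, "yaw": 0}, {"dx": 0, "dy": 0, "dz": -2, "yaw": 0}, {"dx": 0, "dy": 0, "dz": 0, "yaw": 0}]'

```text
t: 11.37
eef_pos: [478.6, -33.5, 89.7]
tcp_rot: [-3.141, 0.001, 0.109]
ft_force: [-0.6, 0.2, -0.6]
opening: 0.128
```

Request:
drive_tool --commands '[{"dx": 0, "dy": 0, "dz": -1.5, "yaw": 0}, {"dx": 0, "dy": 0, "dz": -1, "yaw": 0}, {"dx": 0, "dy": 0, "dz": 0, "yaw": 0}]'

```text
t: 11.62
eef_pos: [478.7, -33.5, 87.5]
tcp_rot: [3.142, 0.0, 0.109]
ft_force: [0.2, 0.4, -1.2]
opening: 0.125
```

Request:
drive_tool --commands '[{"dx": 0, "dy": 0, "dz": -1, "yaw": 0}, {"dx": 0, "dy": 0, "dz": -0.5, "yaw": 0}, {"dx": 0, "dy": 0, "dz": 0, "yaw": 0}]'

```text
t: 11.87
eef_pos: [478.8, -33.6, 86.2]
tcp_rot: [3.141, -0.0, 0.109]
ft_force: [0.1, -0.5, 1.5]
opening: 0.123
```

Run:
```python
from ov import *
im=env.read_camera("scene");np.save("pics/scene6.npy",im)
s=env.state();print(s["t"],s["eef_pos"],s["ft_force"],s["moment"],s["opening"],s["tcp_rot"])
b,p=feeler(s["eef_pos"]);p[2]=.11
overlay("scene",im,"ov6.png",(255,142,305,200),[(b,p,(0,255,255)),(RAIL,[488.7,-121,np.radians(6.25)],(0,255,0))])
```

```text
11.9167 [478.83812623 -33.55551878  86.27363127] [-0.38508845 -0.44863692  1.98753377] [0.00758866 0.06831806 0.00073497] 0.12392258282431497 [ 3.14142724e+00 -2.24583596e-04  1.09094599e-01]
```

View pics/ov6.png

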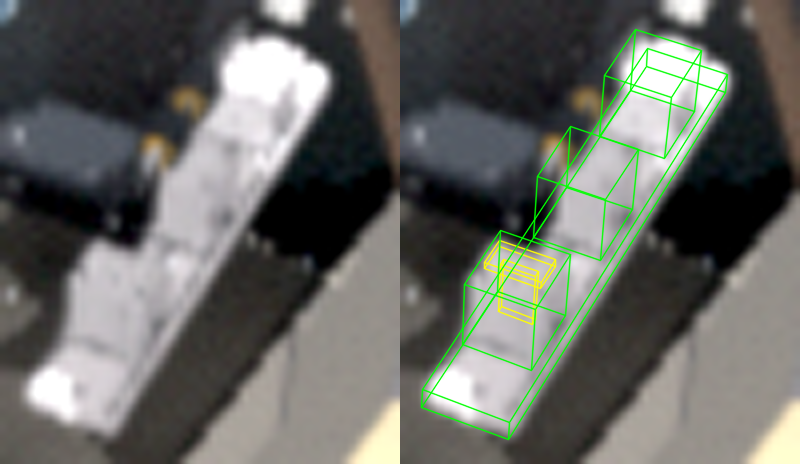

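Station 0 takes the blade to its collar. Contact came at exactly the collar height. I'll still try the other two gently, as asked, and then come back.

Request:
drive_tool --commands '[{"dx": 0, "dy": 0, "dz": 4, "yaw": 0}, {"dx": 0, "dy": 0, "dz": 8, "yaw": 0}, {"dx": 0, "dy": 0, "dz": 12, "yaw": 0}, {"dx": 0, "dy": 0, "dz": 12, "yaw": 0}, {"dx": 0, "dy": 0, "dz": 14, "yaw": 0}]'

```text
t: 12.33
eef_pos: [478.6, -33.5, 137.1]
tcp_rot: [-3.142, 0.0, 0.109]
ft_force: [-0.7, -0.7, -1.0]
opening: 0.123
```

Request:
drive_tool --commands '[{"dx": 0, "dy": 0, "dz": 0, "yaw": 0}, {"dx": 3.2, "dy": -29, "dz": 0, "yaw": 0}, {"dx": 3.2, "dy": -29, "dz": 0, "yaw": 0}, {"dx": 3.2, "dy": -29.5, "dz": 0, "yaw": 0}, {"dx": 0, "dy": 0, "dz": 0, "yaw": 0}]'

```text
t: 12.75
eef_pos: [489.2, -124.8, 136.0]
tcp_rot: [3.14, -0.001, 0.107]
ft_force: [0.0, 0.0, -1.2]
opening: 0.123
```

Request:
drive_tool --commands '[{"dx": 0, "dy": 0, "dz": -6, "yaw": 0}, {"dx": 0, "dy": 0, "dz": -5, "yaw": 0}, {"dx": 0, "dy": 0, "dz": -2, "yaw": 0}, {"dx": 0, "dy": 0, "dz": 0, "yaw": 0}, {"dx": 0, "dy": 0, "dz": 0, "yaw": 0}]'

```text
t: 13.17
eef_pos: [488.2, -120.2, 122.9]
tcp_rot: [-3.141, 0.001, 0.11]
ft_force: [-0.9, 0.3, -2.0]
opening: 0.123
```

Request:
drive_tool --commands '[{"dx": 0, "dy": 0, "dz": -1.5, "yaw": 0}, {"dx": 0, "dy": 0, "dz": -1, "yaw": 0}, {"dx": 0, "dy": 0, "dz": 0, "yaw": 0}, {"dx": 0, "dy": 0, "dz": 0, "yaw": 0}]'

```text
t: 13.5
eef_pos: [488.4, -120.9, 120.7]
tcp_rot: [3.141, -0.0, 0.109]
ft_force: [-0.9, -0.4, -1.2]
opening: 0.125
```

Request:
drive_tool --commands '[{"dx": 0, "dy": 0, "dz": -1.5, "yaw": 0}, {"dx": 0, "dy": 0, "dz": 0, "yaw": 0}, {"dx": 0, "dy": 0, "dz": 0, "yaw": 0}]'

```text
t: 13.75
eef_pos: [488.3, -121.1, 119.1]
tcp_rot: [3.142, 0.0, 0.109]
ft_force: [0.4, -0.3, -0.7]
opening: 0.128
```

Run:
```python
from h import *
s=env.state();print(s["t"],s["eef_pos"],s["ft_force"],s["moment"],s["opening"],s["tcp_rot"])
```

```text
13.75 [ 488.32363562 -121.06455323  119.11331475] [ 0.35774227 -0.34210178 -0.67343015] [0.07640084 0.01743214 0.01438292] 0.12771531138161282 [3.14153753e+00 1.01374467e-04 1.09083468e-01]
```

Request:
drive_tool --commands '[{"dx": 0, "dy": 0, "dz": -2, "yaw": 0}, {"dx": 0, "dy": 0, "dz": -2, "yaw": 0}, {"dx": 0, "dy": 0, "dz": -2, "yaw": 0}, {"dx": 0, "dy": 0, "dz": -2, "yaw": 0}, {"dx": 0, "dy": 0, "dz": 0, "yaw": 0}]'

```text
t: 14.17
eef_pos: [488.2, -121.0, 110.7]
tcp_rot: [-3.141, 0.001, 0.109]
ft_force: [-0.9, 0.0, -1.2]
opening: 0.12
```

Request:
drive_tool --commands '[{"dx": 0, "dy": 0, "dz": -1.5, "yaw": 0}, {"dx": 0, "dy": 0, "dz": -1.5, "yaw": 0}, {"dx": 0, "dy": 0, "dz": -1, "yaw": 0}, {"dx": 0, "dy": 0, "dz": 0, "yaw": 0}]'

```text
t: 14.5
eef_pos: [488.5, -121.1, 107.2]
tcp_rot: [3.141, -0.0, 0.109]
ft_force: [0.1, -0.7, 3.1]
opening: 0.126
```

Station 1 stops the blade at about 14 mm, with an upward force of 3 N. Now station 2.

Request:
drive_tool --commands '[{"dx": 0, "dy": 0, "dz": 4, "yaw": 0}, {"dx": 0, "dy": 0, "dz": 8, "yaw": 0}, {"dx": 0, "dy": 0, "dz": 12, "yaw": 0}, {"dx": 0, "dy": 0, "dz": 5, "yaw": 0}, {"dx": 0, "dy": 0, "dz": 0, "yaw": 0}]'

```text
t: 14.92
eef_pos: [488.9, -121.2, 137.6]
tcp_rot: [3.14, -0.002, 0.109]
ft_force: [-0.6, -0.2, -1.2]
opening: 0.124
```

Request:
drive_tool --commands '[{"dx": 3.2, "dy": -29, "dz": 0, "yaw": 0}, {"dx": 3.2, "dy": -29, "dz": 0, "yaw": 0}, {"dx": 3.1, "dy": -29, "dz": 0, "yaw": 0}, {"dx": 0, "dy": 0, "dz": 0, "yaw": 0}, {"dx": 0, "dy": 0, "dz": 0, "yaw": 0}]'

```text
t: 15.33
eef_pos: [497.5, -208.9, 135.6]
tcp_rot: [-3.141, 0.001, 0.107]
ft_force: [0.7, 1.8, -1.5]
opening: 0.128
```

Request:
drive_tool --commands '[{"dx": 0, "dy": 0, "dz": -6, "yaw": 0}, {"dx": 0, "dy": 0, "dz": -5, "yaw": 0}, {"dx": 0, "dy": 0, "dz": -2, "yaw": 0}, {"dx": 0, "dy": 0, "dz": -1.5, "yaw": 0}, {"dx": 0, "dy": 0, "dz": 0, "yaw": 0}]'

```text
t: 15.75
eef_pos: [497.8, -207.4, 121.3]
tcp_rot: [-3.141, 0.001, 0.11]
ft_force: [-0.2, 0.5, -0.8]
opening: 0.123
```

Request:
drive_tool --commands '[{"dx": 0, "dy": 0, "dz": -1.5, "yaw": 0}, {"dx": 0, "dy": 0, "dz": -1, "yaw": 0}, {"dx": 0, "dy": 0, "dz": 0, "yaw": 0}]'

```text
t: 16.0
eef_pos: [497.9, -208.0, 119.1]
tcp_rot: [3.141, -0.0, 0.109]
ft_force: [0.2, -0.4, -1.4]
opening: 0.125
```

Run:
```python
from h import *
s=env.state();print(s["t"],s["eef_pos"],s["ft_force"],s["moment"],s["opening"],s["tcp_rot"])
```

```text
16.0 [ 497.88989397 -207.97029173  119.07968453] [ 0.17877157 -0.44323007 -1.43663532] [-0.01434651  0.04379967 -0.00889895] 0.12452718816710667 [ 3.14146900e+00 -2.58902625e-05  1.09236515e-01]
```

Inside the gap. I'll step past the 14 mm level, then past 23 mm.

Request:
drive_tool --commands '[{"dx": 0, "dy": 0, "dz": -2, "yaw": 0}, {"dx": 0, "dy": 0, "dz": -2, "yaw": 0}, {"dx": 0, "dy": 0, "dz": -2, "yaw": 0}, {"dx": 0, "dy": 0, "dz": -2, "yaw": 0}, {"dx": 0, "dy": 0, "dz": 0, "yaw": 0}]'

```text
t: 16.42
eef_pos: [497.7, -208.0, 110.7]
tcp_rot: [-3.141, 0.001, 0.109]
ft_force: [-0.7, -0.0, -0.7]
opening: 0.123
```

Request:
drive_tool --commands '[{"dx": 0, "dy": 0, "dz": -1.5, "yaw": 0}, {"dx": 0, "dy": 0, "dz": -1.5, "yaw": 0}, {"dx": 0, "dy": 0, "dz": -1, "yaw": 0}, {"dx": 0, "dy": 0, "dz": 0, "yaw": 0}]'

```text
t: 16.75
eef_pos: [497.8, -208.0, 106.9]
tcp_rot: [-3.141, 0.0, 0.109]
ft_force: [0.2, 0.6, -0.9]
opening: 0.128
```

Request:
drive_tool --commands '[{"dx": 0, "dy": 0, "dz": -1.5, "yaw": 0}, {"dx": 0, "dy": 0, "dz": -1.5, "yaw": 0}, {"dx": 0, "dy": 0, "dz": -1.5, "yaw": 0}, {"dx": 0, "dy": 0, "dz": -1, "yaw": 0}, {"dx": 0, "dy": 0, "dz": 0, "yaw": 0}]'

```text
t: 17.17
eef_pos: [497.8, -208.0, 101.4]
tcp_rot: [-3.141, 0.0, 0.109]
ft_force: [0.3, -0.1, -0.8]
opening: 0.125
```

Request:
drive_tool --commands '[{"dx": 0, "dy": 0, "dz": -1.5, "yaw": 0}, {"dx": 0, "dy": 0, "dz": -1.5, "yaw": 0}, {"dx": 0, "dy": 0, "dz": 0, "yaw": 0}, {"dx": 0, "dy": 0, "dz": 0, "yaw": 0}]'

```text
t: 17.5
eef_pos: [498.0, -208.1, 98.8]
tcp_rot: [3.141, -0.0, 0.109]
ft_force: [-0.9, 0.6, 2.6]
opening: 0.126
```

Run:
```python
from h import *
s=env.state();print(s["t"],s["eef_pos"],s["ft_force"],s["moment"],s["opening"],s["tcp_rot"])
```

```text
17.5 [ 497.9525617  -208.0678539    98.79230003] [-0.94835567  0.61791602  2.56564526] [0.04732772 0.03335116 0.00321692] 0.12632892011176008 [ 3.14134199e+00 -1.86055902e-04  1.09204284e-01]
```

Station 2 stops at 23 mm. Returning to station 0.

Request:
drive_tool --commands '[{"dx": 0, "dy": 0, "dz": 4, "yaw": 0}, {"dx": 0, "dy": 0, "dz": 8, "yaw": 0}, {"dx": 0, "dy": 0, "dz": 12, "yaw": 0}, {"dx": 0, "dy": 0, "dz": 14, "yaw": 0}, {"dx": 0, "dy": 0, "dz": 0, "yaw": 0}]'

```text
t: 17.92
eef_pos: [498.7, -208.5, 139.2]
tcp_rot: [3.14, -0.003, 0.109]
ft_force: [-0.3, -0.2, -0.5]
opening: 0.122
```

Request:
drive_tool --commands '[{"dx": -3.8, "dy": 35, "dz": 0, "yaw": 0}, {"dx": -3.8, "dy": 35, "dz": 0, "yaw": 0}, {"dx": -3.8, "dy": 35, "dz": 0, "yaw": 0}, {"dx": -3.8, "dy": 35, "dz": 0, "yaw": 0}, {"dx": -3.9, "dy": 34.5, "dz": 0, "yaw": 0}]'

```text
t: 18.33
eef_pos: [478.1, -32.0, 136.5]
tcp_rot: [-3.142, 0.0, 0.109]
ft_force: [1.5, 0.7, -1.4]
opening: 0.128
```

Request:
drive_tool --commands '[{"dx": 0, "dy": 0, "dz": 0, "yaw": 0}, {"dx": 0, "dy": 0, "dz": -6, "yaw": 0}, {"dx": 0, "dy": 0, "dz": -5, "yaw": 0}, {"dx": 0, "dy": 0, "dz": -2, "yaw": 0}, {"dx": 0, "dy": 0, "dz": 0, "yaw": 0}]'

```text
t: 18.75
eef_pos: [478.6, -34.5, 122.8]
tcp_rot: [-3.141, 0.001, 0.108]
ft_force: [-0.8, -0.5, -0.9]
opening: 0.126
```

Request:
drive_tool --commands '[{"dx": 0, "dy": 0, "dz": -1.5, "yaw": 0}, {"dx": 0, "dy": 0, "dz": -1.5, "yaw": 0}, {"dx": 0, "dy": 0, "dz": -1.5, "yaw": 0}, {"dx": 0, "dy": 0, "dz": 0, "yaw": 0}]'

```text
t: 19.08
eef_pos: [478.7, -33.8, 118.9]
tcp_rot: [3.142, 0.0, 0.109]
ft_force: [0.6, 0.1, -1.3]
opening: 0.126
```

Now down to about 88.

Request:
drive_tool --commands '[{"dx": 0, "dy": 0, "dz": -3, "yaw": 0}, {"dx": 0, "dy": 0, "dz": -3, "yaw": 0}, {"dx": 0, "dy": 0, "dz": -3, "yaw": 0}, {"dx": 0, "dy": 0, "dz": -3, "yaw": 0}, {"dx": 0, "dy": 0, "dz": 0, "yaw": 0}]'

```text
t: 19.5
eef_pos: [478.5, -33.4, 106.5]
tcp_rot: [-3.141, 0.001, 0.109]
ft_force: [-0.6, -0.2, -1.1]
opening: 0.125
```

Request:
drive_tool --commands '[{"dx": 0, "dy": 0, "dz": -3, "yaw": 0}, {"dx": 0, "dy": 0, "dz": -3, "yaw": 0}, {"dx": 0, "dy": 0, "dz": -3, "yaw": 0}, {"dx": 0, "dy": 0, "dz": -3, "yaw": 0}, {"dx": 0, "dy": 0, "dz": 0, "yaw": 0}]'

```text
t: 19.92
eef_pos: [478.5, -33.5, 94.6]
tcp_rot: [-3.141, 0.001, 0.109]
ft_force: [-0.6, 0.0, -1.0]
opening: 0.122
```

Request:
drive_tool --commands '[{"dx": 0, "dy": 0, "dz": -2.5, "yaw": 0}, {"dx": 0, "dy": 0, "dz": -2.5, "yaw": 0}, {"dx": 0, "dy": 0, "dz": -1.5, "yaw": 0}, {"dx": 0, "dy": 0, "dz": 0, "yaw": 0}]'

```text
t: 20.25
eef_pos: [478.6, -33.5, 88.4]
tcp_rot: [-3.142, 0.0, 0.109]
ft_force: [-0.7, 0.4, -1.1]
opening: 0.121
```

Run:
```python
from h import *
s=env.state();print(s["t"],s["eef_pos"],s["ft_force"],s["moment"],s["opening"],s["tcp_rot"])
```

```text
20.25 [478.6305374  -33.5195753   88.35563811] [-0.7022046   0.43125547 -1.05818152] [0.00291855 0.02958082 0.00503351] 0.1214202247785754 [-3.14154471e+00  4.48724500e-04  1.09111318e-01]
```

Request:
drive_tool --commands '[{"dx": 0, "dy": 0, "dz": -1, "yaw": 0}, {"dx": 0, "dy": 0, "dz": -1, "yaw": 0}, {"dx": 0, "dy": 0, "dz": 0, "yaw": 0}, {"dx": 0, "dy": 0, "dz": 0, "yaw": 0}]'

```text
t: 20.58
eef_pos: [478.8, -33.5, 86.7]
tcp_rot: [3.141, -0.0, 0.109]
ft_force: [-0.2, 0.5, -1.1]
opening: 0.122
```

Request:
drive_tool --commands '[{"dx": 0, "dy": 0, "dz": 0, "yaw": 0}, {"dx": 0, "dy": 0, "dz": 0, "yaw": 0}, {"dx": 0, "dy": 0, "dz": 0, "yaw": 0}]' --grip 0.16

```text
t: 20.83
eef_pos: [478.8, -33.5, 86.7]
tcp_rot: [3.141, -0.0, 0.109]
ft_force: [0.6, 0.3, -0.5]
opening: 0.16
```

Request:
drive_tool --commands '[{"dx": 0, "dy": 0, "dz": 0, "yaw": 0}, {"dx": 0, "dy": 0, "dz": 0, "yaw": 0}, {"dx": 0, "dy": 0, "dz": 0, "yaw": 0}, {"dx": 0, "dy": 0, "dz": 0, "yaw": 0}]' --grip 0.4

```text
t: 21.17
eef_pos: [478.8, -33.5, 86.7]
tcp_rot: [3.141, -0.0, 0.109]
ft_force: [0.4, -0.1, 0.7]
opening: 0.371
```

Run:
```python
from ov import *
s=env.state();print(s["t"],s["eef_pos"],s["ft_force"],s["moment"],s["opening"],s["tcp_rot"])
im=env.read_camera("scene");b,p=feeler([478.6,-33.5,86.7]);p[2]=.11
overlay("scene",im,"ov7.png",(255,142,305,200),[(b,p,(0,255,255))])
```

```text
21.1667 [478.76866848 -33.53523692  86.68128628] [ 0.40756566 -0.05477924  0.65064571] [ 0.01978859  0.0092338  -0.03530026] 0.3706414252997175 [ 3.14146582e+00 -5.46898849e-05  1.09156754e-01]
```

View pics/ov7.png

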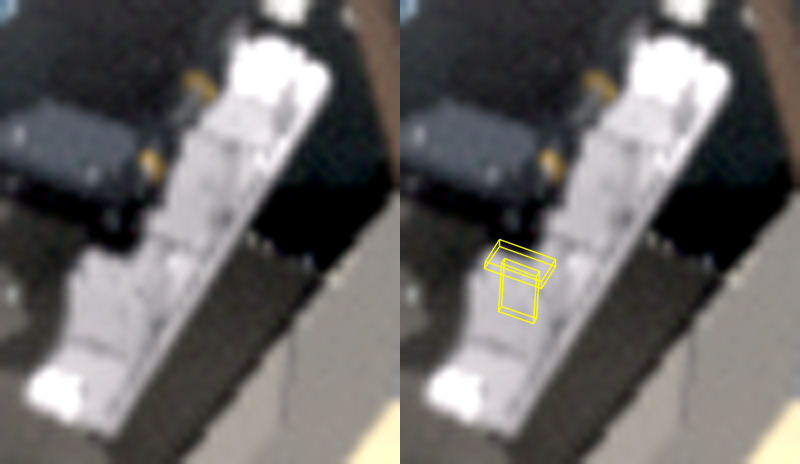

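Request:
drive_tool --commands '[{"dx": 0, "dy": 0, "dz": 4, "yaw": 0}, {"dx": 0, "dy": 0, "dz": 8, "yaw": 0}, {"dx": 0, "dy": 0, "dz": 15, "yaw": 0}, {"dx": 0, "dy": 0, "dz": 20, "yaw": 0}, {"dx": 0, "dy": 0, "dz": 25, "yaw": 0}]'

```text
t: 21.63
eef_pos: [478.3, -33.5, 159.4]
tcp_rot: [-3.141, 0.002, 0.109]
ft_force: [0.6, -1.3, -1.0]
opening: 0.397
```

Request:
drive_tool --commands '[{"dx": 0, "dy": 0, "dz": 30, "yaw": 0}, {"dx": -5, "dy": -20, "dz": 25, "yaw": 0}, {"dx": -8, "dy": -35, "dz": 0, "yaw": 0}, {"dx": -10, "dy": -38, "dz": 0, "yaw": 0}, {"dx": -10, "dy": -38, "dz": 0, "yaw": 0}]'

```text
t: 22.05
eef_pos: [445.3, -165.6, 215.1]
tcp_rot: [3.14, -0.002, 0.111]
ft_force: [1.1, -0.8, 0.1]
opening: 0.401
```

Request:
drive_tool --commands '[{"dx": -10, "dy": -38, "dz": 0, "yaw": 0}, {"dx": -10, "dy": -38, "dz": 0, "yaw": 0}, {"dx": -10, "dy": -38, "dz": 0, "yaw": 0}, {"dx": -10, "dy": -20, "dz": 0, "yaw": 0}, {"dx": 0, "dy": 0, "dz": 0, "yaw": 0}]'

```text
t: 22.47
eef_pos: [404.3, -302.0, 214.2]
tcp_rot: [3.14, -0.0, 0.106]
ft_force: [-0.0, 1.1, 0.6]
opening: 0.403
```

Run:
```python
from ov import *
s=env.state();print(s["t"],s["eef_pos"],s["ft_force"])
b,p=feeler([478.7,-33.5,86.7]);p[2]=.11;b.append(box(0,0,22,12,76,132))
im=env.read_camera("scene");overlay("scene",im,"ov8s.png",(255,142,305,200),[(b,p,(0,255,255))])
im=env.read_camera("top");overlay("top",im,"ov8t.png",(250,175,300,220),[(b,p,(0,255,255)),(RAIL,[488.7,-120,np.radians(6.25)],(0,255,0))]);save(im,"top8.png",1.5)
```

```text
22.4667 [ 404.3266357  -302.00405828  214.24774038] [-0.04966262  1.11227466  0.59450191]
```

View pics/ov8s.png

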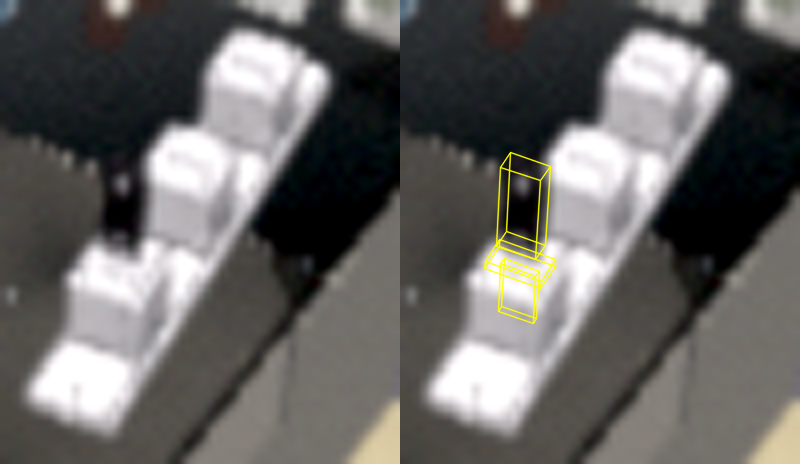

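View pics/ov8t.png

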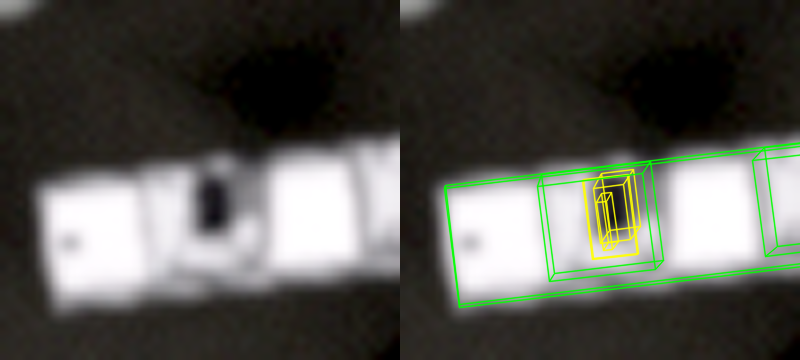

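View pics/top8.png

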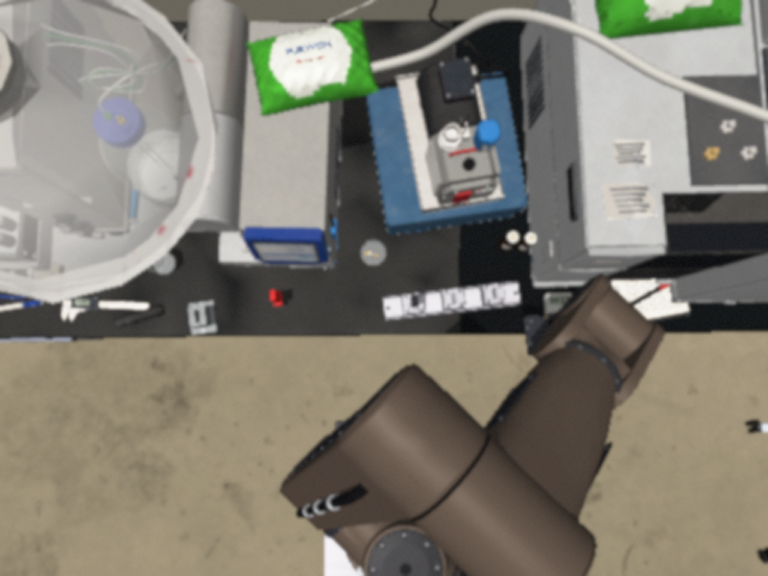

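Run:
```python
from cell import env
print(env.job_done(), env.state()["t"])
```

```text
the job is handed in; nothing more can be done
the job is handed in; nothing more can be done
```

The feeler is standing upright in the left pair of jaws (station_0), let go of, with its collar home. The job was handed in at about 22.5 s of the 72 s allowed.

I drew the black-handled feeler from the stand, left the red look-alike alone, and tried all three gaps:

| Station | Result | Upward force read |
|---|---|---|
| station_0 (left) | took the blade until the collar met the jaws | about 2 N at collar contact |
| station_1 (middle) | stopped at about 14 mm | about 3 N |
| station_2 (right) | stopped at about 23 mm | about 2.6 N |

The largest contact force I read was about 3 N, including a sideways push of 3 N on entering station_0 the first time, which I corrected by 1 mm. Forces were only sampled at the end of each move.

**Last checks:**
- The scene picture after the arm withdrew shows the handle upright where expected for a seated collar, and the top picture agrees to within about 2 mm.
- I let go at the height where the collar meets the jaws, 86.7 mm. The pictures are too coarse to confirm the last half millimetre.
- The dish and red copy look untouched. The beaker also does, though it is partly hidden from above. The arm partly hides the timer in the last picture, but it never went near it.

**Disagreement:** the two cameras differed by about 4 mm along the rail. I settled the gap positions by feel.

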